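# Clear the tile rack: bin the broken tile, lay the sound one in the tray

### The arm

A 6-joint arm with a two-finger parallel gripper is mounted at the origin on the work surface. World frame = base frame: x ahead of the robot, y to its left, z up, the work surface at z = 0. Lengths are in m, angles in rad, forces in N, time in s.
With the tool pointing down it reaches from about 0.35 to 0.8 m from the base axis. Payload 7.3 kg.
Tool frame: the origin (TCP) lies between the finger pads; the fingertips stand 25 mm ahead of it and the grasp point (between the pads) lies 6 mm ahead of it; z points along the fingers, y is the line along which they close (so a half turn about z gives the same grasp; the last joint's range is limited). The gripper opens to 85 mm and grips with 20 to 120 N. Pads are 22 mm wide; open, the fingers measure 114 mm over their backs; the gripper's body (76 mm by 85 mm) begins 54 mm behind the grasp point. The pads swing forward as they close: fully open they stand 13 mm farther back than shut.
Start: joints at [-1.453, 0.342, 1.524, -0, 1.275, -0.146], TCP at [0.137, -0.507, 0.256] pointing down, gripper open.
Joint ranges: [-2.53, 2.53], [-0.77, 2.02], [0.04, 2.7], [-1, 4.14], [0.28, 2.66], [-3.11, 3.11]. Speed limits (rad/s): [2.57, 2.57, 3.14, 3.14, 3.14, 3.14].

### API

Orientations are given as a unit quaternion [w, x, y, z].
In Python, from station import env gives the robot as it stands. Calls block until the motion is done:
- env.move_pose(position, orientation): joint-space move of the TCP to a pose.
- env.move_linear(position, frame=None, velocity=0.15, f_stop=None): straight line of the TCP; frame=None keeps the orientation; velocity is the mean speed in m/s. With f_stop (N) it stops when the force on the tool has changed by that much, and returns True; else False.
- env.movej(angles): joint-space move.
- env.command_gripper(opening, f_grip=None): finger opening in m; f_grip is the grip in N (None keeps the last); returns when the fingers have stopped.
- env.sleep(seconds).
- env.solve_ik(position, orientation): joint angles nearest the present ones, or None.
- env.state(): the state.
- env.read_camera(name): name is "scene" or "side" or "wrist"; returns a dict with "pixels" (400x640x3 uint8, red, green, blue), "depth" (400x640 float32, m along the optical axis (not along the pixel's ray), 0 where there is no reading), "K" (3x3 intrinsics, pixels), "extrinsics" (4x4, takes a point from camera to world coordinates); the wrist camera has in their place "T_tool_cam" (4x4, takes a point from camera to tool coordinates, whose origin is the TCP and whose axes are the flange's). Camera axes: x right, y down, z forward; pixel columns grow to the right and rows downward; lengths in m; the calibration is good to about 2 mm. A picture is of the moment at which its call begins: read the wrist's pose just before it.
A pose or a line that the arm cannot do raises env.PlanningError and nothing moves.
- env.finish_job(): hands the job in; it is judged then, once.
The state is a dict: "time_s": time; "qpos": joint angles; "qd": joint speeds; "joint_torque": joint torques, N m; "eef_pos": TCP position; "tcp_rot": TCP orientation; "contact_force": force on the tool from outside, world axes, zero at the start; "ft_torque": the same for the moment, N m; "grip_width": finger opening in m; "grasp_force": force on a finger pad.
Only numpy, scipy, OpenCV 4.12 (cv2) and the standard library are available. Lean on these libraries where they do the work, as an engineer would, in place of code of your own. Each camera call takes 0.05 s, during which the arm holds its last target. There are 200 camera calls.

### The job

First take the white tile with the broken corner out of the wooden rack and drop it into the grey reject crate. Then take the green tile from the rack, tip it over so that it lies flat on the cork mat with its green glaze up and let go of it, then pick it up again by its long edges and lay it, still glaze up, in the empty compartment of the wooden tray, setting it down rather than dropping it. Leave everything else on the table where it is.

Things in the scene. Friction and masses are not known exactly. Their poses are not given: they have to be found in the camera images.
- tile_good: sound tile, 120 x 56 x 14 mm, green glaze on one face, terracotta back, 0.15 to 0.27 kg. Origin at its centre; x = out of the glazed face (14 mm thickness), y = long side (120 mm), z = short side (56 mm). At the start it stands on a long edge in one of the rack's two slots: z up, glaze facing away from the robot.
- tile_reject: rejected tile, same size, axes and starting stance, white glaze, with a 32 mm long, 24 mm high corner missing at its +y, +z end (the upper left one as seen from the robot). It stands in the other slot.
- rack: fixed pale wooden rack, 150 (x) x 120 (y) mm. Origin at the centre of its underside. The two slots run along y at x = -45 and +45 mm; slot floor 8 mm, slot rails 8 mm thick, 90 mm long, top 28 mm above the underside, 18 mm between rails. The standing tiles rise to 64 mm, 36 mm above the rails.
- mat: fixed cork mat, 180 (x) x 170 (y) x 4 mm. Origin at the centre of its underside.
- crate: fixed grey slatted plastic reject crate, open top, 240 (x) x 190 (y) x 110 mm high, walls and floor 6 mm, a few flat shards lie fixed on its floor. Origin at the centre of its underside.
- tray: fixed low wooden tray, 234 (x) x 152 (y) mm, walls 6 mm thick and 16 mm high overall, floor 6 mm. Origin at the centre of its underside. One divider makes two compartments, each 108 (x) x 140 (y) mm inside, centred at x = -57 and +57 mm; the far one (+x) already holds a green tile.
- tray_empty (a point): centre of the floor of the tray's empty (near, -x) compartment, 6 mm above the tray's underside; axes as the tray's: a tile's long side goes along y.
- tile_done: green tile already lying in the far compartment, 120 x 56 x 14 mm. Origin at the centre of its underside. Leave alone.
- brush: brush, 170 mm, lying at the left side. Bystander.
- jar: amber jar, 60 mm across, 75 mm high, origin under its centre. Bystander.
- dish: yellow dish, 150 mm across, 30 mm high, origin under its centre. Bystander.
- bottle: clear bottle, 60 mm across, 170 mm high, origin under its centre. Bystander.
- offcut: dark wood offcut, 50 x 160 x 22 mm, origin under its centre. Bystander.
- scraper: spatula, 200 mm, lying at the back. Bystander.
Mind the look-alikes: they are no part of the job. What is shaped like the tile_good but red is not meant.

How it is judged:
On the way, in this order (a step that is already met when the one before it is completed fails the run):
1. the white broken tile lies in the crate, released (x of tile_reject in the frame of crate between -0.115 and 0.115 m and y of tile_reject in the frame of crate between -0.09 and 0.09 m and z of tile_reject in the frame of crate below 0.09 m and contact force between tile_reject and the fingers below 0.1 N), for 0.2 s.
2. the green tile lies flat on the cork mat (its centre over the mat), glaze up, released and at rest (x of tile_good in the frame of mat between -0.09 and 0.09 m and y of tile_good in the frame of mat between -0.085 and 0.085 m and angle between tile_good's own x axis and vertical below 0.12 rad and z of tile_good in the frame of mat between 0.007 and 0.016 m and contact force between tile_good and the fingers below 0.1 N and linear speed of tile_good below 0.03 m/s), for 0.2 s.
3. the green tile, glaze up, is set down in the empty compartment by the gripper: still held when less than 12 mm above its floor (x of tile_good in the frame of tray_empty between -0.03 and 0.03 m and y of tile_good in the frame of tray_empty between -0.02 and 0.02 m and angle between tile_good's own x axis and vertical below 0.12 rad and z of tile_good in the frame of tray_empty below 0.019 m and contact force between tile_good and the fingers above 0.3 N), for 0.02 s.
At the end, for the whole second after the job is handed in: White tile at rest in the crate (centre within the walls, under 90 mm up). Green tile at rest flat on the empty tray compartment's floor, glaze up within 0.12 rad, centre within 30 mm (x) and 20 mm (y) of the compartment's centre, under 12 mm above its floor. Both released (all of step 1 and linear speed of each of tile_reject, tile_good below 0.03 m/s and x of tile_good in the frame of tray_empty between -0.03 and 0.03 m and y of tile_good in the frame of tray_empty between -0.02 and 0.02 m and angle between tile_good's own x axis and vertical below 0.12 rad and z of tile_good in the frame of tray_empty below 0.012 m and contact force between tile_good and the fingers below 0.1 N); the robot touches nothing.
It fails at once if the green tile already in the tray is moved by more than 20 mm (distance of tile_done from where it was at the start of the episode above 0.02 m).
It fails at once if the brush, jar, dish, bottle, offcut or scraper is moved by more than 30 mm (distance of any of brush, jar, dish, bottle, offcut, scraper from where it was at the start of the episode above 0.03 m).
It also fails if it takes over 72 s, if anything falls off the work surface, if the arm or the gripper's body presses on something with over 40 N, if the wrist force passes 120 N, or if a joint passes its speed limit or range.

## Working session

There is one attempt and no reset: what is moved stays moved. The work goes in short steps, each a Python script; the robot and the scene stay as the last script left them, time stands still between calls to the robot, and variables do not carry over. Pictures are saved under pics/ and viewed, at most 10 in all, crops included, and the job is handed in when it is done.

```bash
ls; mkdir -p pics; cat > h.py <<'E'
import numpy as np, cv2
from station import env
from scipy.spatial.transform import Rotation as R
def snap(n,fn):
    s=env.state(); c=env.read_camera(n)
    cv2.imwrite('pics/%s.png'%fn,c['pixels'][:,:,::-1])
    if n=='wrist':
        T=np.eye(4); q=s['tcp_rot']; T[:3,:3]=R.from_quat([q[1],q[2],q[3],q[0]]).as_matrix(); T[:3,3]=s['eef_pos']
        E=T@c['T_tool_cam']
    else: E=c['extrinsics']
    np.savez('pics/%s.npz'%fn,rgb=c['pixels'],d=c['depth'],K=c['K'],E=E)
def cloud(fn):
    z=np.load('pics/%s.npz'%fn); d=z['d']; K=z['K']
    v,u=np.mgrid[:d.shape[0],:d.shape[1]]
    P=np.stack([(u-K[0,2])/K[0,0]*d,(v-K[1,2])/K[1,1]*d,d],-1)
    W=P@z['E'][:3,:3].T+z['E'][:3,3]; W[d<=0]=np.nan
    return z['rgb'],W
E
python3 - <<'E'
from h import *
print(env.state())
snap('scene','scene0'); snap('side','side0')
for n in ('scene0','side0'): print(np.load('pics/%s.npz'%n)['E'])
E
```

```text
pics
{'time_s': 0.0, 'qpos': array([-1.45297523e+00,  3.42733289e-01,  1.52502780e+00,  2.30418715e-05,
        1.27541165e+00, -1.46013577e-01]), 'qd': array([-0.00088237, -0.000516  , -0.00061356, -0.00137608, -0.00047008,
       -0.00083272]), 'joint_torque': array([ 4.99702219e-04, -4.33674324e+01, -2.46006793e+01, -1.57031682e-04,
        7.78641785e-03, -1.59358120e-05]), 'eef_pos': array([ 0.13688874, -0.50645694,  0.25561669]), 'tcp_rot': array([-7.89807097e-04,  9.91311652e-01,  1.31531686e-01,  2.21544568e-05]), 'contact_force': array([-0.01795676,  1.08227911, -0.03505109]), 'ft_torque': array([ 0.00731715, -0.00831973, -0.02269784]), 'grasp_force': 0.0, 'grip_width': 0.08546597079015783}
[[-1.09192016e-02  7.91454054e-01 -6.11131125e-01  1.17600856e+00]
 [ 9.99848402e-01  3.52274853e-04 -1.74082721e-02  1.14208558e-01]
 [-1.35625614e-02 -6.11228564e-01 -7.91337918e-01  9.03790210e-01]
 [ 0.00000000e+00  0.00000000e+00  0.00000000e+00  1.00000000e+00]]
[[-0.85070944 -0.39275644  0.34933628  0.13313118]
 [-0.52525472  0.60987362 -0.59343209  0.75642257]
 [ 0.02002329 -0.68832881 -0.72512242  0.88674707]
 [ 0.          0.          0.          1.        ]]
```

View pics/scene0.png

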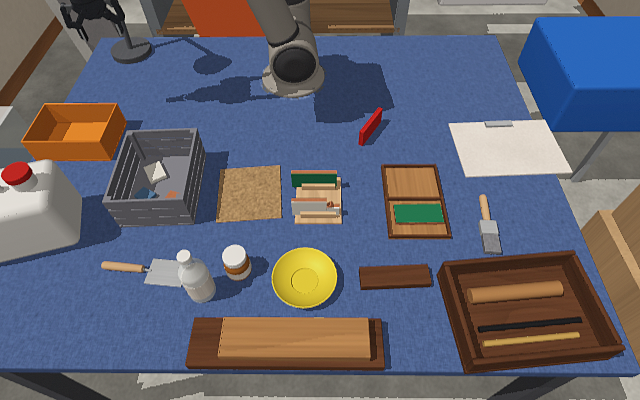

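View pics/side0.png

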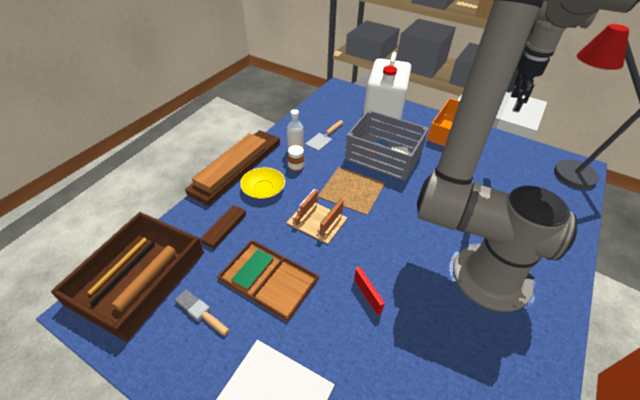

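The scene camera looks back at the robot, so image right is +y. In its view:
- **Rack:** around (317,197). The green-glazed tile is in the near slot (313,179) and the white one in the far slot (313,206).
- **Look-alikes:** the red tile at (371,127) is wrong by colour, and the green tile at (418,213) is already in the tray.
- **Places:** mat at (249,193), crate at (155,178), and the empty tray compartment at (410,182).

Next I'll measure with the scene and wrist cameras.

```bash
python3 - <<'E'
from h import *
rgb,W=cloud('scene0')
for n,(u,v) in dict(green=(313,179),white=(310,203),rackbase=(318,190),mat=(249,193),matTL=(221,169),matTR=(279,167),matBL=(219,220),matBR=(281,217),crateTL=(122,131),crateTR=(200,131),crateBR=(195,200),crateBL=(108,200),tray=(410,182),trayTL=(383,167),trayTR=(436,167),trayBL=(390,236),trayBR=(449,235),done=(418,213),red=(371,127)).items():
    print(n,W[v,u].round(4))
g=W[179,313]
# wrist view over the rack
env.move_pose([g[0]+0.02,g[1],0.33],[0,1,0,0]); snap('wrist','w0')
s=env.state(); print(s['qpos'].round(3),s['eef_pos'])
E
```

```text
green [0.4817 0.0803 0.0428]
white [0.5721 0.075  0.0602]
rackbase [0.4934 0.0932 0.0103]
mat [ 0.5001 -0.0928  0.0056]
matTL [ 0.4161 -0.1814  0.0065]
matTR [ 0.4097 -0.0178  0.0076]
matBL [ 0.5882 -0.1599  0.0073]
matBR [ 0.5794 -0.0009  0.0085]
crateTL [ 0.263  -0.5093  0.0057]
crateTR [ 0.2609 -0.2705  0.0029]
crateBR [ 0.539  -0.2264  0.0268]
crateBL [ 0.6006 -0.4002  0.1113]
tray [0.4657 0.3432 0.0101]
trayTL [0.4203 0.2727 0.0197]
trayTR [0.4219 0.4182 0.0214]
trayBL [0.639  0.2722 0.0145]
trayBR [0.6376 0.4162 0.0176]
done [0.5761 0.3479 0.0227]
red [0.2786 0.2474 0.0353]
[ 0.007  0.263  1.433 -0.     1.446  1.578] [0.50177939 0.07962403 0.32988071]
```

View pics/w0.png

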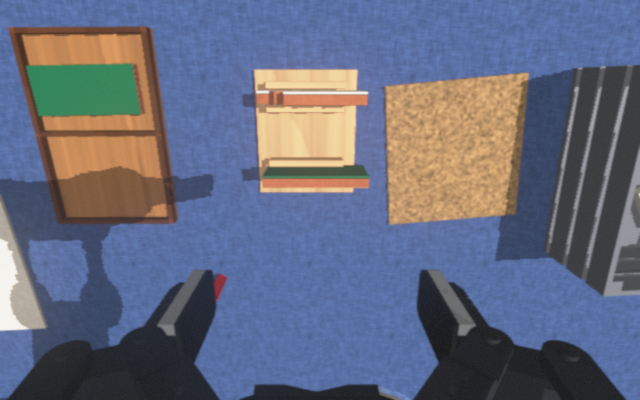

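The wrist view shows the white tile's top edge at (255–368, 97), with its broken corner at the left end (275,98). The green tile is at (262–368, 178) with its back facing the robot. The mat is at (457,150) and the empty compartment at (105,178). I'll fit the positions from the depth image and confirm with one enlarged crop.

```bash
cat > fit.py <<'E'
from h import *
def rect(P):
    r=cv2.minAreaRect((P[:,:2]*1000).astype(np.float32)); return np.round(r[0],1),np.round(r[1],1),round(r[2],1)
def masked(fn,xr,yr,zr,f=None):
    rgb,W=cloud(fn); m=(W[...,0]>xr[0])&(W[...,0]<xr[1])&(W[...,1]>yr[0])&(W[...,1]<yr[1])&(W[...,2]>zr[0])&(W[...,2]<zr[1])
    if f is not None: m&=f(rgb.astype(int))
    m=cv2.morphologyEx(m.astype(np.uint8),cv2.MORPH_OPEN,np.ones((2,2)))>0
    return W[m]
E
python3 - <<'E'
from fit import *
for fn in ('scene0','w0'):
    print(fn)
    for n,a in dict(green=((.44,.515),(-.01,.16),(.045,.08)),white=((.53,.61),(-.01,.16),(.045,.08)),greentop=((.44,.515),(-.01,.16),(.058,.075)),whitetop=((.53,.61),(-.01,.16),(.058,.075)),rack=((.4,.63),(-.02,.17),(.003,.08)),mat=((.38,.63),(-.2,.008),(.002,.014)),tray=((.38,.68),(.25,.45),(.004,.03)),crate=((.2,.75),(-.55,-.2),(.1,.13))).items():
        f=None
        if n=='mat': f=lambda c:(c[...,0]>c[...,2]+25)
        if n=='tray': f=lambda c:(c[...,0]>c[...,2]+15)|(c[...,1]>c[...,2]+25)
        P=masked(fn,*a,f=f)
        if len(P)>4: print(n,len(P),'med',np.median(P,0).round(4),'z98',np.percentile(P[:,2],98).round(4),rect(P))
rgb,W=cloud('w0')
c=np.hstack([cv2.resize(rgb[60:200,240:380],(400,400),interpolation=cv2.INTER_CUBIC),cv2.resize(cloud('scene0')[0][155:235,280:360],(400,400),interpolation=cv2.INTER_CUBIC)])
cv2.imwrite('pics/crop.png',c[:,:,::-1])
for v in (110,165): print(W[v,310])
for p in ((105,178),(75,88)): print(W[p[1],p[0]].round(4))
for x in range(88,110,2): print(W[x,320].round(4))
for x in range(158,190,3): print(W[x,320].round(4))
E
```

```text
scene0
green 425 med [0.482  0.0836 0.0602] z98 0.069 (array([473.2,  94.8]), array([ 58.3, 135.3]), 23.1)
white 359 med [0.5722 0.0776 0.0581] z98 0.0687 (array([567.4,  82.8]), array([ 52.7, 100.7]), 24.9)
greentop 268 med [0.4812 0.086  0.0653] z98 0.0692 (array([473. ,  95.3]), array([ 58.3, 134.4]), 23.1)
whitetop 215 med [0.5714 0.0749 0.0657] z98 0.0689 (array([564. ,  81.3]), array([ 45.3, 100.7]), 24.9)
rack 3088 med [nan nan nan] z98 nan (array([506.8,  74. ]), array([186.1, 230.1]), 84.1)
mat 3301 med [nan nan nan] z98 nan (array([501.2, -87.9]), array([178. , 166.1]), 6.7)
tray 4436 med [nan nan nan] z98 nan (array([525.8, 352.4]), array([233.7, 162.3]), 2.8)
crate 1972 med [nan nan nan] z98 nan (array([nan, nan]), array([0., 0.]), 0.0)
w0
green 1693 med [nan nan nan] z98 nan (array([466.3,  76.3]), array([138.1,  34.2]), 89.4)
white 1392 med [nan nan nan] z98 nan (array([562.9,  72.1]), array([115.2,  16.8]), 88.5)
greentop 1383 med [nan nan nan] z98 nan (array([465.9,  76.2]), array([138.1,  32.5]), 88.9)
whitetop 1242 med [nan nan nan] z98 nan (array([562.7,  64. ]), a
[... 289 characters left out ...]
e 2533 med [nan nan nan] z98 nan (array([ 404.3, -295.3]), array([310.7,  80.8]), 38.6)
[0.55081077 0.08501837 0.02829566]
[0.486348   0.08539012 0.0281931 ]
[0.4644 0.3489 0.0063]
[0.5748 0.3555 0.0184]
[0.5749 0.0736 0.0277]
[0.5726 0.0736 0.0226]
[0.5716 0.074  0.0628]
[nan nan nan]
[0.5677 0.074  0.063 ]
[0.5657 0.074  0.0636]
[0.5637 0.074  0.0635]
[0.5617 0.074  0.0635]
[0.5597 0.074  0.0635]
[0.5552 0.0736 0.0282]
[0.553  0.0735 0.0273]
[0.4923 0.0732 0.016 ]
[0.4913 0.0734 0.0286]
[0.4872 0.0733 0.0266]
[0.4822 0.0732 0.0213]
[0.4827 0.0734 0.0385]
[0.4825 0.0736 0.0519]
[0.4821 0.0737 0.064 ]
[0.4787 0.0737 0.064 ]
[0.4752 0.0737 0.0641]
[0.4716 0.0737 0.0637]
[0.4512 0.073  0.0076]
```

View pics/crop.png

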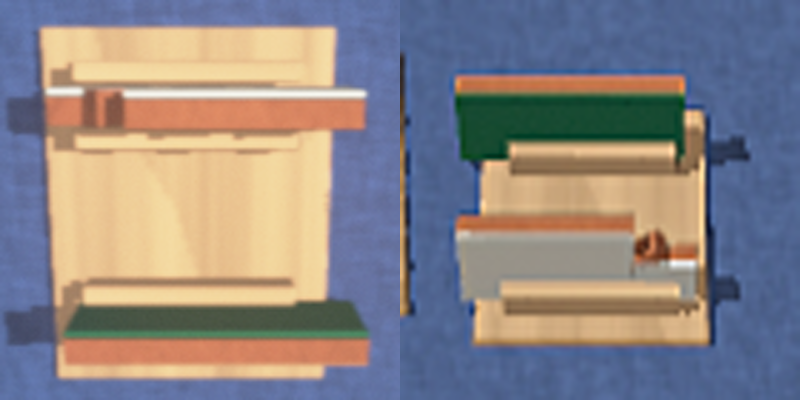

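The crop confirms both tiles: white glaze with the missing corner in the far slot, sound green tile in the near slot. Next come refined line fits of the tile tops, mat, crate and tray.

```bash
python3 - <<'E'
from fit import *
def top(fn,xr,yr,zr):
    rgb,W=cloud(fn); m=(W[...,0]>xr[0])&(W[...,0]<xr[1])&(W[...,1]>yr[0])&(W[...,1]<yr[1])&(W[...,2]>zr[0])&(W[...,2]<zr[1])
    m=cv2.morphologyEx(m.astype(np.uint8),cv2.MORPH_OPEN,np.ones((3,3)))>0
    n,l,st,_=cv2.connectedComponentsWithStats(m.astype(np.uint8)); k=1+np.argmax(st[1:,4]); P=W[l==k]
    P=P[(P[:,1]>np.percentile(P[:,1],2))&(P[:,1]<np.percentile(P[:,1],98))]
    s,c=np.polyfit(P[:,1],P[:,0],1); ym=.075
    return len(P),'x@%.3f=%.4f'%(ym,s*ym+c),'slope %.3f'%s,'y',P[:,1].min().round(4),P[:,1].max().round(4),'xr',np.percentile(P[:,0],[2,98]).round(4),'z',np.median(P[:,2]).round(4)
for fn in ('w0','scene0'):
    print(fn,'g',top(fn,(.455,.49),(0,.16),(.0605,.068)))
    print(fn,'w',top(fn,(.55,.58),(0,.16),(.0605,.068)))
def prof(fn,xr,yr,zr,f=None):
    P=masked(fn,xr,yr,zr,f); P=P[~np.isnan(P).any(1)]
    print(fn,len(P),np.percentile(P,[1,50,99],axis=0).round(4).tolist(),rect(P[(P[:,0]>np.percentile(P[:,0],.3))&(P[:,0]<np.percentile(P[:,0],99.7))&(P[:,1]>np.percentile(P[:,1],.3))&(P[:,1]<np.percentile(P[:,1],99.7))]))
for fn in ('w0','scene0'):
    print('mat');prof(fn,(.38,.63),(-.2,.003),(-.002,.014),lambda c:(c[...,0]>c[...,2]+25))
    print('tray');prof(fn,(.38,.68),(.25,.45),(.012,.026),lambda c:(c[...,0]>c[...,2]+10))
    print('done');prof(fn,(.38,.68),(.25,.45),(.012,.03),lambda c:(c[...,1]>c[...,0]+40))
print('crate');prof('scene0',(.2,.75),(-.55,-.18),(.1,.12)); prof('side0',(.2,.75),(-.55,-.18),(.1,.12))
E
```

```text
w0 g (1305, 'x@0.075=0.4762', 'slope 0.001', 'y', np.float64(0.0213), np.float64(0.1355), 'xr', array([0.4692, 0.4828]), 'z', np.float64(0.0638))
w0 w (1164, 'x@0.075=0.5656', 'slope 0.007', 'y', np.float64(0.0264), np.float64(0.1094), 'xr', array([0.5586, 0.5726]), 'z', np.float64(0.0638))
scene0 g (29, 'x@0.075=0.4789', 'slope -0.012', 'y', np.float64(0.0913), np.float64(0.1043), 'xr', array([0.4713, 0.4847]), 'z', np.float64(0.0661))
scene0 w (25, 'x@0.075=0.5602', 'slope -0.288', 'y', np.float64(0.0428), np.float64(0.0528), 'xr', array([0.56  , 0.5744]), 'z', np.float64(0.0663))
mat
w0 18658 [[0.4054, -0.1808, 0.0019], [0.5027, -0.0966, 0.0041], [0.5844, -0.0114, 0.0061]] (array([493.3, -97.6]), array([181.1, 171.1]), 5.0)
tray
w0 4536 [[0.4059, 0.2644, 0.0055], [0.5299, 0.3401, 0.0153], [0.6377, 0.4159, 0.0175]] (array([521.7, 340.3]), array([232.3, 152.4]), 0.0)
done
w0 5063 [[0.5445, 0.2859, 0.0173], [0.5726, 0.3441, 0.0196], [0.5984, 0.4023, 0.0216]] (array([570.8, 344.3]), array([ 55.3, 118.4]), 0.1)
mat
scene0 3302 [[0.4126, -0.1735, 0.0011], [0.5074, -0.0894, 0.0066], [0.5893, -0.0049, 0.0107]] (array([499.5, -90.4]), array([178.5, 167.9]), 3.8)
tray
scene0 1009 [[0.4098, 0.2699, 0.0017], [0.5316, 0.3524, 0.0161], [0.6417, 0.4276, 0.022]] (array([525.2, 348.7]), array([158.3, 233.5]), 90.0)
done
scene0 816 [[0.5507, 0.292, 0.012], [0.5786, 0.3519, 0.023], [0.6021, 0.4117, 0.0265]] (array([576.3, 352.5]), array([ 52.4, 122.4]), 0.0)
crate
scene0 1759 [[0.3638, -0.5421, 0.0929], [0.5578, -0.3743, 0.1064], [0.6762, -0.2247, 0.1154]] (array([ 519. , -390.5]), array([304.4, 327.7]), 2.5)
side0 784 [[0.3597, -0.5495, 0.0703], [0.5162, -0.398, 0.1052], [0.6495, -0.2252, 0.1157]] (array([ 500. , -385.3]), array([272.9, 335.4]), 8.0)
```

```bash
cat >> h.py <<'E'
def quat(theta=0,yaw=0,flip=False):
    # tool down, fingers closing along world x; theta tips tool outwards (tool z -> +x); yaw about world z
    B=np.array([[0,1,0],[1,0,0],[0,0,-1.]])
    M=R.from_euler('z',yaw).as_matrix()@R.from_euler('y',-theta).as_matrix()@B
    if flip: M=M@np.diag([-1,-1,1])
    q=R.from_matrix(M).as_quat(); return [q[3],q[0],q[1],q[2]]
E
python3 - <<'E'
from fit import *
for fn in ('scene0','side0'):
    P=masked(fn,(.33,.64),(-.43,-.19),(.104,.118),lambda c:(c.max(-1)-c.min(-1)<40)&(c.max(-1)<170)); P=P[~np.isnan(P).any(1)]
    print(len(P),np.percentile(P,[1,5,50,95,99],axis=0).round(3).tolist())
for f in (0,1):
    for p,t in (([.5656,.08,.06],0),([.476,.0785,.06],0),([.47,-.095,.06],.785),([.48,-.31,.1],0),([.465,.341,.03],0)):
        print(f,p,env.solve_ik(p,quat(t,0,f)))
env.command_gripper(.05,40)
env.move_pose([.5656,.080,.16],quat())
env.move_linear([.5656,.080,.060],velocity=.08,f_stop=15)
print(env.state()['eef_pos'])
env.command_gripper(0,60); s=env.state(); print(s['grip_width'],s['grasp_force'],s['contact_force'],s['time_s'])
E
```

```text
1146 [[0.364, -0.419, 0.096], [0.366, -0.417, 0.1], [0.513, -0.328, 0.108], [0.605, -0.227, 0.114], [0.606, -0.225, 0.115]]
444 [[0.359, -0.424, 0.079], [0.361, -0.418, 0.092], [0.481, -0.315, 0.106], [0.599, -0.227, 0.112], [0.601, -0.225, 0.113]]
0 [0.5656, 0.08, 0.06] [ 6.36210259e-03  6.45139416e-01  1.62087491e+00 -4.44089210e-16
  8.75578328e-01  6.36210259e-03]
0 [0.476, 0.0785, 0.06] [ 4.41017523e-03  5.27591903e-01  1.87441082e+00 -4.44089210e-16
  7.39589931e-01  4.41017523e-03]
0 [0.47, -0.095, 0.06] [-0.61674885  0.57939803  2.45376876  2.4529107   0.6987756  -3.04414161]
0 [0.48, -0.31, 0.1] [-7.07548419e-01  5.89474249e-01  1.58990316e+00 -4.44089210e-16
  9.62215247e-01 -7.07548419e-01]
0 [0.465, 0.341, 0.03] [ 4.99864892e-01  6.97360108e-01  1.62201105e+00 -4.44089210e-16
  8.22221494e-01  4.99864892e-01]
1 [0.5656, 0.08, 0.06] None
1 [0.476, 0.0785, 0.06] None
1 [0.47, -0.095, 0.06] [-0.61674885  0.57939803  2.45376876  2.4529107   0.6987756   0.09745105]
1 [0.48, -0.31, 0.1] [-7.07548419e-01  5.89474249e-01  1.58990316e+00 -4.44089210e-16
  9.62215247e-01  2.43404423e+00]
1 [0.465, 0.341, 0.03] [ 4.99864892e-01  6.97360108e-01  1.62201105e+00 -4.44089210e-16
  8.22221494e-01 -2.64172776e+00]
[0.56596859 0.07999058 0.06055283]
0.013047524223289069 59.141846895217896 [ 0.16312969 -0.28286446  3.11425034] 6.275
```

White tile gripped (13 mm width). Dropping it into the crate, whose centre is about (0.482, -0.321).

```bash
python3 - <<'E'
from h import *
env.move_linear([.566,.080,.27],velocity=.2)
env.move_pose([.482,-.318,.27],quat())
print(env.state()['grip_width'])
env.move_linear([.482,-.318,.098],velocity=.15,f_stop=15)
env.command_gripper(.05); env.sleep(.2)
env.move_linear([.482,-.318,.30],velocity=.25)
snap('scene','scene1'); s=env.state(); print(s['grip_width'],s['time_s'],s['contact_force'])
env.move_pose([.476,.0785,.25],quat())
for yaw in np.arange(-180,180,15):
    for t in (40,50):
        th=np.radians(t);y=np.radians(yaw)
        q=env.solve_ik([.475,-.085,.055],quat(th,y))
        print(yaw,t,None if q is None else q.round(2))
E
```

```text
0.012700616875782523
0.04988887589948776 11.9333 [-0.78842391 -0.39285165 -0.25029709]
-180 40 [-0.24  0.88  1.35 -0.16  1.59  2.95]
-180 50 [-0.23  0.98  1.23 -0.18  1.79  2.95]
-165 40 [-0.17  0.86  1.39 -0.27  1.54  2.81]
-165 50 [-0.15  0.96  1.28 -0.32  1.72  2.82]
-150 40 [-0.11  0.84  1.45 -0.39  1.46  2.68]
-150 50 [-0.08  0.93  1.35 -0.45  1.63  2.7 ]
-135 40 [-0.05  0.8   1.54 -0.51  1.34  2.57]
-135 50 [-0.01  0.89  1.46 -0.58  1.5   2.61]
-120 40 [-0.    0.76  1.65 -0.64  1.21  2.47]
-120 50 [ 0.05  0.84  1.59 -0.72  1.35  2.55]
-105 40 [ 0.03  0.71  1.77 -0.79  1.05  2.41]
-105 50 [ 0.1   0.79  1.73 -0.88  1.19  2.52]
-90 40 [ 0.05  0.67  1.9  -0.97  0.89  2.38]
-90 50 None
-75 40 None
-75 50 None
-60 40 None
-60 50 None
-45 40 None
-45 50 [-0.02  0.66  2.34  4.01  0.78  3.  ]
-30 40 [-0.22  0.54  2.36  3.57  0.48  2.99]
-30 50 None
-15 40 [-0.38  0.54  2.41  2.98  0.5  -3.09]
-15 50 None
0 40 [-0.54  0.54  2.4   2.43  0.53 -2.93]
0 50 None
15 40 [-0.66  0.55  2.34  1.91  0.57 -2.76]
15 50 [-0.76  0.66  2.42  2.08  0.84 -3.07]
30 40 [-0.73  0.57  2.24  1.47  0.66 -2.61]
30 50 [-0.83  0.66  2.29  1.63  0.85 -2.9 ]
45 40 [-0.75  0.6   2.12  1.14  0.78 -2.52]
45 50 [-0.84  0.68  2.14  1.27  0.93 -2.75]
60 40 [-0.74  0.64  1.99  0.9   0.93 -2.5 ]
60 50 [-0.82  0.72  1.99  1.    1.06 -2.66]
75 40 [-0.71  0.68  1.86  0.72  1.08 -2.52]
75 50 [-0.77  0.76  1.83  0.8   1.21 -2.63]
90 40 [-0.66  0.73  1.73  0.57  1.22 -2.58]
90 50 [-0.71  0.81  1.68  0.64  1.36 -2.65]
105 40 [-0.6   0.78  1.61  0.44  1.35 -2.66]
105 50 [-0.64  0.86  1.54  0.5   1.5  -2.71]
120 40 [-0.53  0.82  1.51  0.32  1.45 -2.77]
120 50 [-0.56  0.91  1.42  0.37  1.62 -2.79]
135 40 [-0.46  0.85  1.43  0.21  1.54 -2.9 ]
135 50 [-0.48  0.94  1.32  0.24  1.72 -2.9 ]
150 40 [-0.39  0.87  1.37  0.09  1.59 -3.04]
150 50 [-0.4   0.97  1.26  0.1   1.78 -3.04]
165 40 [-0.32  0.88  1.35 -0.03  1.61  3.1 ]
165 50 [-0.31  0.98  1.22 -0.04  1.81  3.1 ]
```

View pics/scene1.png

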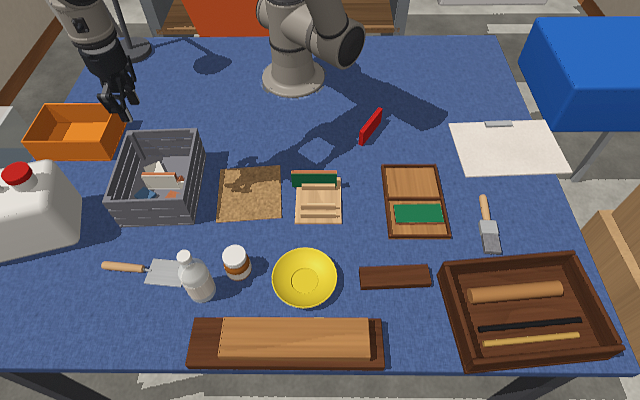

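The white tile is in the crate at (160,180), and the slot it came from is empty. Now I'll grasp the green tile, tilt it over the mat and touch its back edge down.

```bash
cat > tilt.py <<'E'
from h import *
th=np.radians(42); yaw=np.radians(-120)
d=np.array([np.cos(yaw),np.sin(yaw),0]); up=np.array([0,0,1.])
n=np.cos(th)*d+np.sin(th)*up; t=-np.sin(th)*d+np.cos(th)*up; q=quat(th,yaw)
edge=np.array([.497,-.094,.0042])+.028*d
tcp=edge+.007*n+.055*t
E
python3 - <<'E'
from tilt import *
print(tcp, env.solve_ik(tcp,q))
env.command_gripper(.05,40)
env.move_linear([.476,.0785,.063],velocity=.12,f_stop=15)
env.command_gripper(0,60); s=env.state(); print(s['eef_pos'],s['grip_width'],s['grasp_force'])
env.move_linear([.476,.0785,.22],velocity=.15)
env.move_pose(tcp+[0,0,.15],q)
env.move_linear(tcp+[0,0,.015],velocity=.15)
print(env.state()['eef_pos']-tcp, env.state()['time_s'])
r=env.move_linear(tcp-[0,0,.004],velocity=.02,f_stop=5)
print(r,env.state()['eef_pos']-tcp,env.state()['grip_width'])
snap('scene','tilt'); c=cv2.imread('pics/tilt.png')[90:240,190:390]; cv2.imwrite('pics/tiltc.png',cv2.resize(c,None,fx=4,fy=4))
E
```

```text
[ 0.49880008 -0.09088216  0.04975688] [-1.69654214e-04  8.11964962e-01  1.56904082e+00 -6.54939601e-01
  1.25792287e+00  2.46323631e+00]
[0.4763086  0.07847564 0.06343122] 0.013161391517023635 59.19355809688568
[ 5.56112326e-04 -3.84954723e-05  1.58202379e-02] 19.9667
True [-4.94680458e-05  4.87999423e-05 -2.51740536e-04] 0.012922865092788427
```

View pics/tiltc.png

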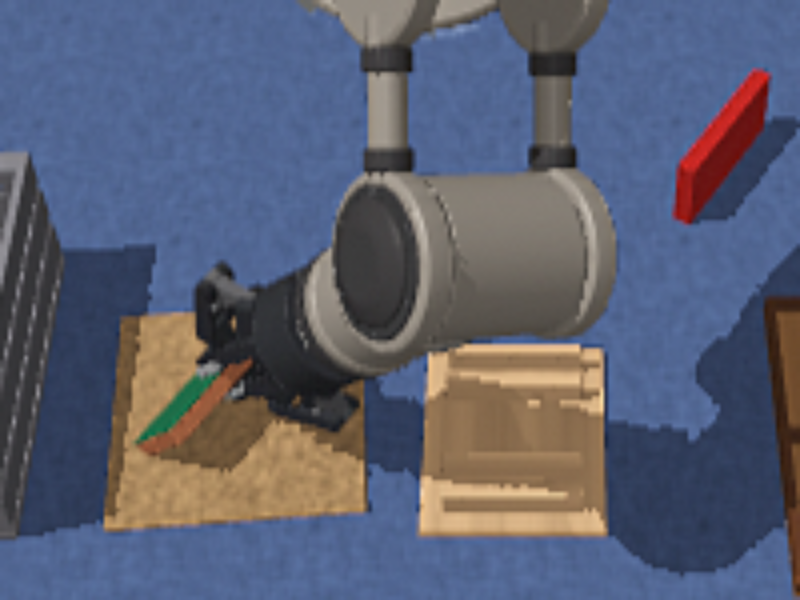

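The green tile is tilted with its glaze up-left, and its lower edge touches the mat exactly where I computed. Now I'll open slightly and draw back along the tool axis.

```bash
python3 - <<'E'
from tilt import *
p=env.state()['eef_pos']
env.command_gripper(.023); print(env.state()['contact_force'])
env.move_linear(p+.05*t,velocity=.06)
env.move_linear(p+.11*t,velocity=.15)
env.sleep(.3); print(env.state()['grip_width'],env.state()['grasp_force'])
env.move_pose([.46,-.095,.30],[0,1,0,0])
snap('wrist','w1'); snap('scene','scene2'); print(env.state()['time_s'])
from fit import masked,rect
for fn in('w1','scene2'):
    P=masked(fn,(.38,.62),(-.2,.03),(.012,.07),lambda c:c[...,1]>c[...,0]+30); P=P[~np.isnan(P).any(1)]
    print(len(P),np.percentile(P[:,2],[2,50,98]),rect(P))
E
```

```text
[ 0.51413149  0.88284512 -0.42082418]
0.022866676074378835 0.0
24.05
5426 [0.01602046 0.01786028 0.01956704] (array([494.7, -96.9]), array([ 56.7, 123. ]), 60.1)
720 [0.01390899 0.02045099 0.02405273] (array([501.9, -90.7]), array([ 54.8, 119.2]), 60.7)
```

View pics/w1.png

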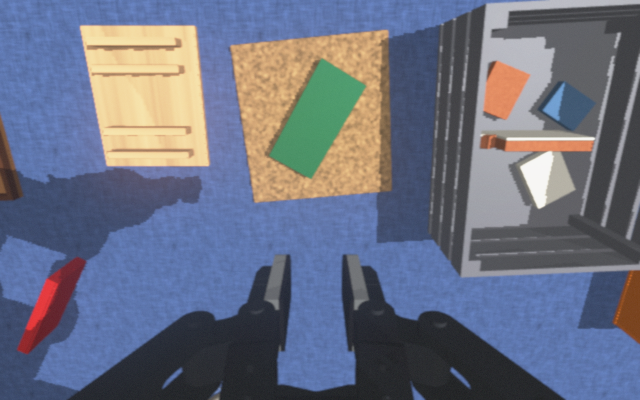

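The green tile lies flat on the mat, glaze up, at (0.495, -0.097) with its short side at 60° (pixel (318,118)). The white tile rests on its edge in the crate at (535,142). I'll look straight down at the tray once, then pick the green tile up.

```bash
python3 - <<'E'
from fit import *
env.move_pose([.43,.343,.30],[0,1,0,0]); snap('wrist','w2')
rgb,W=cloud('w2')
P=masked('w2',(.38,.68),(.24,.45),(.013,.026),lambda c:(c[...,0]>c[...,2]+10)); P=P[~np.isnan(P).any(1)]
print('tray',rect(P),np.percentile(P,[1,50,99],axis=0).round(4).tolist())
P=masked('w2',(.38,.68),(.24,.45),(.012,.03),lambda c:(c[...,1]>c[...,0]+40)); P=P[~np.isnan(P).any(1)]; print('done',rect(P))
m=(W[...,2]<.010)&(W[...,2]>.002)&(rgb[...,0].astype(int)>rgb[...,2]+25)&(W[...,0]<.53)&(W[...,0]>.38)
Q=W[cv2.morphologyEx(m.astype(np.uint8),cv2.MORPH_OPEN,np.ones((5,5)))>0]; print('floor',np.percentile(Q,[1,50,99],axis=0).round(4).tolist(),rect(Q))
for y in (60,-120): print(env.solve_ik([.495,-.096,.029],quat(0,np.radians(y))))
print(env.solve_ik([.466,.342,.03],quat()),env.state()['time_s'])
E
```

```text
tray (array([494.8, 339.4]), array([154.5, 189.5]), 89.7) [[0.4007, 0.2651, -0.0003], [0.5153, 0.3502, 0.0158], [0.5864, 0.4158, 0.0179]]
done (array([566.6, 344.4]), array([ 43.9, 118.7]), 1.1)
floor [[0.4104, -0.0354, 0.0032], [0.4769, 0.2931, 0.0063], [0.5275, 0.4089, 0.0096]] (array([464.6, 181.9]), array([129.9, 458.5]), 0.0)
[-3.43667380e-01  6.09371935e-01  1.83316723e+00 -4.44089210e-16
  6.99053491e-01 -1.39086493e+00]
[-3.43667380e-01  6.09371935e-01  1.83316723e+00 -4.44089210e-16
  6.99053491e-01  1.75072772e+00]
[ 5.00560156e-01  6.99184694e-01  1.61778075e+00 -4.44089210e-16
  8.24627209e-01  5.00560156e-01] 25.7167
```

```bash
python3 - <<'E'
from h import *
q=quat(0,np.radians(60))
env.command_gripper(.078,30)
env.move_pose([.495,-.096,.12],q)
r=env.move_linear([.495,-.096,.029],velocity=.06,f_stop=6); print(r,env.state()['eef_pos'],env.state()['contact_force'])
env.command_gripper(.04,40); s=env.state(); print(s['grip_width'],s['grasp_force'],s['contact_force'])
env.move_linear([.495,-.096,.15],velocity=.1)
s=env.state(); print(s['grip_width'],s['grasp_force'],s['time_s'],s['contact_force'])
snap('side','side3'); c=cv2.imread('pics/side3.png')[60:260,240:480]; cv2.imwrite('pics/side3c.png',cv2.resize(c,None,fx=3,fy=3))
E
```

```text
False [ 0.49521786 -0.09607188  0.02933629] [-0.35508852 -0.25122249 -0.16349455]
0.05503603709497001 42.63716250658035 [-0.14364291  2.42496747  4.19595045]
0.055174650387722055 42.654230296611786 32.5833 [-0.32896292 -0.16270826 -3.54882624]
```

View pics/side3c.png

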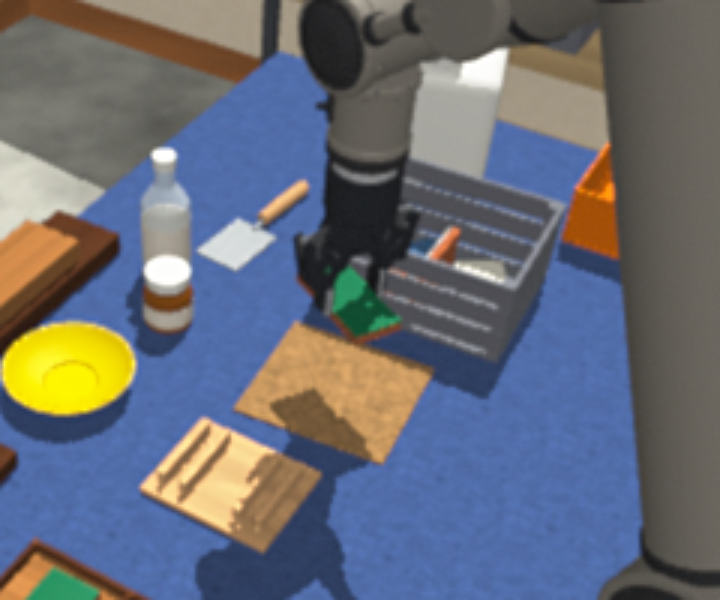

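The tile is held level by its long edges, glaze up. Placing it in the tray.

```bash
python3 - <<'E'
from h import *
X,Y=.465,.341
env.move_pose([X,Y,.16],quat()); env.move_linear([X,Y,.045],velocity=.1)
print(env.state()['eef_pos'],env.state()['grip_width'])
r=env.move_linear([X,Y,.028],velocity=.02,f_stop=4); s=env.state(); print(r,s['eef_pos'],s['contact_force'],s['grasp_force'])
env.sleep(.2); env.command_gripper(.068); env.sleep(.2)
env.move_linear([X,Y,.20],velocity=.12)
env.move_pose([.42,.25,.33],quat(0,np.pi/2)); env.sleep(.3)
snap('wrist','w4'); snap('scene','scene4'); print(env.state()['time_s'])
from fit import masked,rect
for fn in ('w4','scene4'):
    P=masked(fn,(.38,.53),(.24,.45),(.012,.06),lambda c:c[...,1]>c[...,0]+40); P=P[~np.isnan(P).any(1)]
    print(rect(P),np.percentile(P[:,2],[2,50,98]))
E
```

```text
[0.46544278 0.3412419  0.04569126] 0.054764236270967576
True [0.46488361 0.34095908 0.03169613] [-0.78613226 -1.52047183  4.39590559] 43.45313608646393
40.375
(array([464.4, 340.6]), array([122.9,  54.9]), 89.9) [0.01800049 0.01969772 0.02135316]
(array([466. , 344.1]), array([ 58.3, 124.4]), 0.5) [0.01519026 0.02296556 0.02654891]
```

View pics/scene4.png

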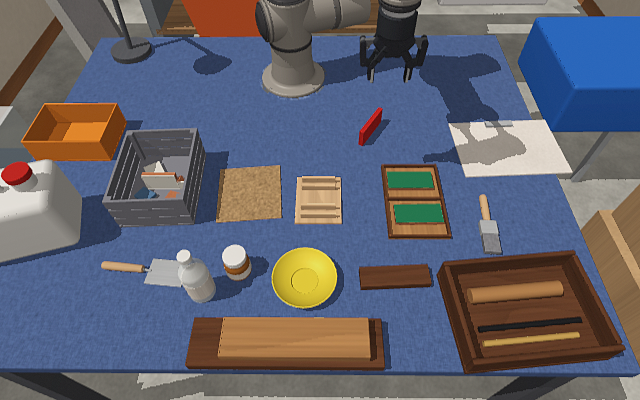

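The green tile lies flat, glaze up, in the near compartment at (411,180). The white tile is in the crate at (160,180), the bystanders haven't moved, and the gripper is clear. Handing in.

```bash
python3 -c "
from station import env
print(env.finish_job())"
```

```text
the job is handed in; nothing more can be done
None
```

I handed the job in at about 40 s; it returned no verdict, but the last camera check showed the white broken tile resting on its edge in the crate, the green tile set down glaze up in the near tray compartment, and nothing else moved.

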